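# Lay the straightedge against the plaque for the next stripe

## Robot

A 6-joint arm with a two-finger parallel gripper is mounted at the origin on the work surface. World frame = base frame: x ahead of the robot, y to its left, z up, the work surface at z = 0. Lengths are in mm, angles in rad, forces in N, time in s.
With the tool pointing down it reaches from about 425 to 950 mm from the base axis. Payload 3.5 kg.
Tool frame: the origin (TCP) lies on the centre line of the jaws, within the pads' length; the fingertips stand 11 mm ahead of it and the grasp point (between the pads) lies 8 mm behind it (ctrl.nose_length is the distance from the TCP to the fingertips, in mm); z points along the fingers, y is the line along which they close (so a half turn about z gives the same grasp; the last joint's range is limited). The gripper opens to 85 mm and grips with 20 to 120 N. Pads are 22 mm wide; open, the fingers measure 114 mm over their backs; the gripper's body (76 mm by 85 mm) begins 54 mm behind the grasp point. The pads swing forward as they close: fully open they stand 13 mm farther back than shut.
Start: joints at [1.11, 0.286, 1.577, -0, 1.279, -0.15], TCP at [206.392, 642.657, 242.325] pointing down, gripper open.
Joint ranges: [-2.77, 2.77], [-0.9, 2.22], [0.21, 2.48], [-1.53, 4.67], [0.24, 2.81], [-2.84, 2.84]. Speed limits (rad/s): [2.79, 2.79, 3.14, 3.14, 3.14, 3.14].

## Interface

Orientations are given as [roll, pitch, yaw] about the fixed x, y, z axes, in that order (R = Rz(yaw) Ry(pitch) Rx(roll)).
In Python, from rig import monitor, eyes, ticket, boxes_of, trace, ctrl gives the robot as it stands.
- The arm moves only by the tool arm_command, never from a script. Its argument "deltas" is a list of rows, each a list of 6 numbers: the shift along the world's x, y, z in units of 25 mm (1.0 is 25 mm), then the turn, a rotation vector about the world's x, y, z in units of 6 degrees (1.0 is 6 degrees). A call has exactly 8 rows; each row shifts and turns the commanded pose from where the row before left it; what a row does not reach is not made up. A row lasts 1/12 s, in which the tool goes at most 41.7 mm and 7.16 degrees, less where a joint would pass 70% of its speed; a pose out of reach is approached as far as the arm can. A call is refused whole if a number of a shift passes 1 or a number of a turn 1, either way. A call with a gripper value outside its range is refused whole. "fingers" is the finger opening in mm, from 0 to 85.4, set as the call begins (left out, the last holds). The fingers move at their own pace and stop on an object; the grip force is fixed at half the most. Time passes only in rows, so rows that do not move let the fingers close, or fill a call up. It gives the time, the measured TCP pose, the force, the opening and the grip force at its end, in the units of the state.
- monitor.get_obs(): the state, without advancing time (a new reading comes with each control period).
- eyes.get_image(name): name is "scene" or "side" or "wrist"; returns the picture (400x640x3 uint8, red, green, blue); there is no depth.
- eyes.get_calibration(name): a dict with "vfov" (degrees; the focal length in pixels is half the picture's height over the tangent of half this angle, whatever the lens; pixels are square), "cx", "cy" (the principal point, pixels), "xyz" and "rotation" of the camera in the world; the wrist camera has in their place "hand_eye" (4x4, takes a point from camera to tool coordinates, whose origin is the TCP and whose axes are the flange's). Camera axes: x right, y down, z forward; pixel columns grow to the right and rows downward; lengths in mm; the calibration is good to about 2 mm. The wrist camera is an equidistant fisheye: a pixel r from the principal point sees the ray r / f radians off the axis. A picture is of the moment at which its call begins: read the wrist's pose just before it. get_calibration takes no time and is no camera call.
- ticket.close_job(): hands the job in; it is judged then, once.
Trained networks look in the newest picture that a camera, given by its name, has taken for a name from the list of things; names that differ only in an ending like _2 or _b are one class to them, and where a whole thing is asked for, a point or a joint stands for the part that bears it (a point fixed in the world has none). Each returns a list of dicts, best first, with "p" (0 to 1); they miss things now and then, are a little off and sometimes report something else, mostly with a low value. They report only what shows in the picture. A call takes as long as a camera call. They do not tell look-alikes from the thing itself.
- boxes_of(camera, name): "centre" ([x, y, z] in mm, in world coordinates, good to about 4 mm: the middle of the surface that is visible of it).
- trace(camera, name): "pixels" (400x640 bool, what is visible of it).
The state is a dict: "t": time; "joints": joint angles; "joint_velocities": joint speeds; "joint_torque": joint torques, N m; "tool_pos": TCP position; "tcp_rot": TCP orientation; "force": force on the tool from outside, world axes, zero at the start; "wrist_torque": the same for the moment, N m; "finger_gap": finger opening in mm; "gripper_force": force on a finger pad.
Only numpy, scipy, OpenCV 4.12 (cv2) and the standard library are available. Lean on these libraries where they do the work, as an engineer would, in place of code of your own. Each camera call takes 0.05 s, during which the arm holds its last target. There are 200 camera calls.

## Task

Take the aluminium straightedge out of its slotted wooden rack and lay it down flat on the open bench, wooden handle up and well clear of the white plaque, and let go of it. Then pick it up again by its handle, lift it clear of the bench and set it flat, handle up, flush along the plaque's long edge that faces the robot, roughly centred on that edge, ready for painting the next stripe. Leave the plaque where it lies and do not disturb the mug, the jar and the tub.

Things in the scene. Friction and masses are not known exactly. Their poses are not given: they have to be found in the camera images.
- straightedge: Aluminium straightedge, 0.38 kg: blade 200 x 64 x 10 mm (along y, z, x) with a dark wooden grip fin on one broad face. Origin: blade's centre. x: out of the face with the fin; y: length; z: width (long edges at z = +-32 mm). It starts on edge in the rack, z up, x level along the rack's +x, away from the robot. Flat with the handle up, x points up and the origin is 5 mm above the bench.
- handle_top (a point): Middle of the fin's top, 43 mm along x from the blade's centre, axes as straightedge. The fin (the handle) stands square on the middle of the face: 80 mm long along y, 14 mm thick along z, from x = 5 to 43 mm. With the straightedge flat its top is 48 mm above the bench.
- top_edge (a point): Middle of the long edge that is uppermost at the start (z = +32 mm; 86 mm above the bench, 25 mm above the fin). Set upright on the bench the straightedge stays on edge; leaning 45 degrees towards its plain face with the other long edge on the bench, it falls flat, handle up, once the fingers are drawn away.
- rack: Light wooden block 74 x 140 x 40 mm (x, y, z), screwed to the bench; one slot 14 mm wide along y through its middle, floor 22 mm above the bench, where the straightedge stands, overhanging 30 mm at both ends. Origin: centre of the underside, z up.
- plaque: White ceramic plaque with pale pink stripes, lying loose on the bench, 150 x 220 x 20 mm (x, y, z), 1.6 kg: it slides if pushed with more than some 8 N. Origin: centre of the underside, z up. Its long edges run along y; the one facing the robot is at x = -75 mm in its frame, farther from the stripes.
- mug: White ceramic mug, 80 mm across, 95 mm high, handle towards its y; bystander, origin under its centre.
- jar: Glass jar with lid and paper label, 68 mm across, 100 mm high; bystander, origin under its centre.
- tub: Pink closed tub, 80 x 110 x 45 mm; bystander, origin under its centre.
Mind the look-alikes: they are no part of the job. There is more than one size of the straightedge; the one meant has the size given above.

How it is judged (in metres and radians):
On the way, in this order (a step that is already met when the one before it is completed fails the run):
1. the straightedge lies flat on the bench, handle up, let go, well clear of the plaque (centres more than 135 mm apart) (angle between straightedge's own x axis and vertical below 0.08 rad and height (world z) of straightedge below 0.009 m and contact force between the fingers and straightedge below 0.1 N and horizontal distance between straightedge and plaque above 0.135 m), for 0.3 s.
2. the straightedge is held again, handle up, and lifted at least 10 mm off the bench (angle between straightedge's own x axis and vertical below 0.5 rad and height (world z) of straightedge above 0.015 m and contact force between the fingers and straightedge above 1 N), for 0.1 s.
At the end, for the whole second after the job is handed in: The straightedge lies flat on the bench, handle up, at rest, along the plaque's long edge that faces the robot: mean gap under 3 mm, parallel within 0.025 rad (1.4 degrees), its middle within 40 mm of the middle of that edge; the plaque has moved less than 15 mm (angle between straightedge's own x axis and vertical below 0.08 rad and height (world z) of straightedge below 0.009 m and x of straightedge in the frame of plaque between -0.11 and -0.103 m and y of straightedge in the frame of plaque between -0.04 and 0.04 m and angle between the y axis of straightedge and the y axis of plaque, either way round below 0.025 rad and distance of plaque from where it was at the start of the episode below 0.015 m and linear speed of each of straightedge, plaque below 0.01 m/s); the robot touches nothing.
It fails at once if the mug, the jar or the tub is moved more than 30 mm or tipped (distance of any of mug, jar, tub from where it was at the start of the episode above 0.03 m or angle between any of mug, jar, tub's own z axis and vertical above 0.5 rad).
It also fails if it takes over 72 s, if anything falls off the work surface, if the arm or the gripper's body presses on something with over 40 N, if the wrist force passes 120 N, or if a joint passes its speed limit or range.

## Working session

There is one attempt and no reset: what is moved stays moved. The work goes in short steps, Python scripts to look and compute and a tool call to move; the robot and the scene stay as the last step left them, time stands still between calls to the robot, and variables do not carry over. Pictures are saved under pics/ and viewed, at most 10 in all, crops included, and the job is handed in when it is done.

Besides the shell and the picture viewer there is one more tool, called after ">>>" as name(argument=value, ...), one argument or row to a line, values as JSON. arm_command: Moves the arm, as the interface text tells. Its arguments: {"type":"object","properties":{"deltas":{"type":"array","items":{"type":"array","items":{"type":"number"}}},"fingers":{"type":"number"}},"required":["deltas"]}

```bash
mkdir -p pics
cat > h.py <<'E'
import numpy as np, cv2
from rig import monitor, eyes, ticket, boxes_of, trace, ctrl
def K(n):
    c=eyes.get_calibration(n); f=200/np.tan(np.radians(c["vfov"])/2); return c,f
def ray(n,u,v):
    c,f=K(n); R=np.array(c["rotation"]); d=R@np.array([(u-c["cx"])/f,(v-c["cy"])/f,1]); return np.array(c["xyz"]),d
def onz(n,u,v,z):
    o,d=ray(n,u,v); return o+d*(z-o[2])/d[2]
def proj(n,p):
    c,f=K(n); q=np.array(c["rotation"]).T@(np.array(p)-np.array(c["xyz"])); return np.array([c["cx"]+f*q[0]/q[2],c["cy"]+f*q[1]/q[2]])
def save(n,fn):
    im=eyes.get_image(n); cv2.imwrite(fn,im[:,:,::-1]); return im
E
python3 - <<'E'
from h import *
a=save("scene","pics/a.png");b=save("side","pics/b.png")
cv2.imwrite("pics/ab.png",cv2.resize(np.vstack([a,b]),(480,600))[:,:,::-1])
for cam in("scene","side"):
    c,f=K(cam);print(cam,np.array(c["rotation"]).shape,c["xyz"],f)
    for n in("straightedge","handle_top","top_edge","rack","plaque","mug","jar","tub"):
        print(n,[(np.round(r["centre"]),round(r["p"],2),np.round(proj(cam,r["centre"]))) for r in boxes_of(cam,n)])
E
```

```text
scene (3,) [1448.97101429 -317.6829495   651.91445967] 426.6101841899386Traceback (most recent call last):
  File "<stdin>", line 7, in <module>
  File "h.py", line 10, in proj
    c,f=K(n); q=np.array(c["rotation"]).T@(np.array(p)-np.array(c["xyz"])); return np.array([c["cx"]+f*q[0]/q[2],c["cy"]+f*q[1]/q[2]])
                                                                                                       ~^^^
IndexError: invalid index to scalar variable.
```

View pics/a.png

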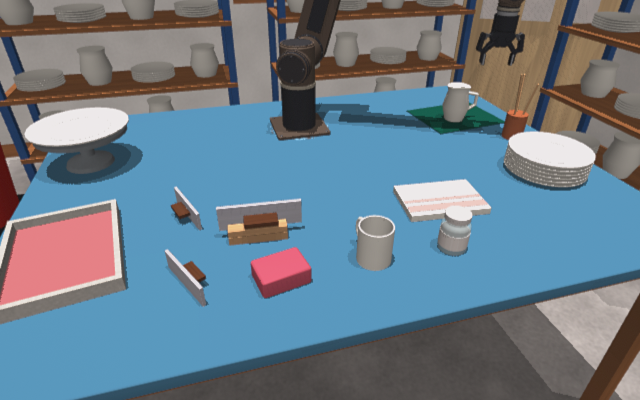

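View pics/b.png

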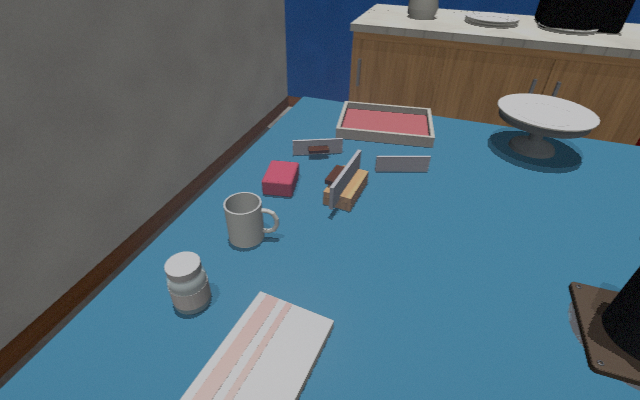

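The scene picture shows three straightedges on edge: one in the rack at (258,220), and two free-standing at (187,208) and (185,275). The plaque is at (441,199), the mug at (375,242), the jar at (455,230) and the tub at (281,271). The side picture agrees. Rotation is given as rpy, so I'll fix the helper.

```bash
python3 - <<'E'
s=open('h.py').read()
s=s.replace('np.array(c["rotation"])','RR(c["rotation"])').replace("def K(n)","from scipy.spatial.transform import Rotation as Rot\ndef RR(r): return Rot.from_euler('xyz',r).as_matrix()\ndef K(n)",1)
open('h.py','w').write(s)
E
python3 - <<'E'
from h import *
a=save("scene","pics/a2.png");b=save("side","pics/b2.png")
for cam in("scene","side"):
    for n in("straightedge","handle_top","top_edge","rack","plaque","mug","jar","tub"):
        print(cam,n,[(np.round(r["centre"]),round(r["p"],2),np.round(proj(cam,r["centre"]))) for r in boxes_of(cam,n)])
    for n in("plaque",):
        m=trace(cam,n)[0]["pixels"].astype(np.uint8)
        c=max(cv2.findContours(m,0,1)[0],key=cv2.contourArea)
        print(cam,n,cv2.approxPolyDP(c,4,True)[:,0].tolist())
c1=cv2.resize(a[160:320,130:330],(800,640))[:600]; c2=cv2.resize(b[120:230,250:450],(800,440))
cv2.imwrite("pics/crop.png",np.vstack([cv2.resize(c1,(600,450))[:350],cv2.resize(c2,(600,330))[:250]])[:,:,::-1])
E
```

```text
scene straightedge [(array([ 746., -405.,   32.]), 0.84, array([189., 275.])), (array([608., 242.,  20.]), 0.74, array([437., 200.])), (array([ 610., -235.,   65.]), 0.68, array([259., 213.])), (array([ 497., -415.,   25.]), 0.57, array([183., 212.]))]
scene handle_top [(array([ 612., -240.,   60.]), 0.9, array([258., 216.])), (array([ 739., -405.,   31.]), 0.68, array([189., 273.]))]
scene top_edge [(array([ 503., -414.,   27.]), 0.85, array([184., 213.])), (array([ 748., -399.,   30.]), 0.65, array([192., 276.])), (array([ 611., -235.,   61.]), 0.6, array([259., 215.])), (array([612., 243.,  22.]), 0.23, array([438., 200.]))]
scene rack [(array([ 634., -248.,   23.]), 0.76, array([257., 234.]))]
scene plaque [(array([610., 242.,  21.]), 0.72, array([437., 200.])), (array([799., 177.,  70.]), 0.57, array([456., 230.]))]
scene mug [(array([789., -10.,  63.]), 0.56, array([376., 244.]))]
scene jar [(array([800., 176.,  68.]), 0.77, array([455., 231.]))]
scene tub [(array([ 797., -221.,   50.]), 0.79, array([281., 269.])), (array([ 612., -239.,   59.]), 0.52, array([258., 216.]))]
scen
[... 494 characters left out ...]
 top_edge [(array([ 600., -210.,   60.]), 0.92, array([343., 181.])), (array([ 735., -402.,   31.]), 0.88, array([317., 147.])), (array([ 474., -402.,   24.]), 0.58, array([403., 165.]))]
side rack [(array([ 577., -203.,   38.]), 0.76, array([351., 191.])), (array([754.,  13.,  59.]), 0.61, array([245., 221.]))]
side plaque [(array([594., 254.,  22.]), 0.73, array([265., 353.])), (array([757.,  13.,  58.]), 0.48, array([244., 222.]))]
side mug [(array([755.,  12.,  57.]), 0.84, array([245., 221.]))]
side jar [(array([756., 209.,  74.]), 0.69, array([188., 284.]))]
side tub [(array([ 765., -187.,   48.]), 0.61, array([279., 177.]))]
side plaque [[332, 320], [260, 292], [180, 399], [298, 399]]
```

View pics/crop.png

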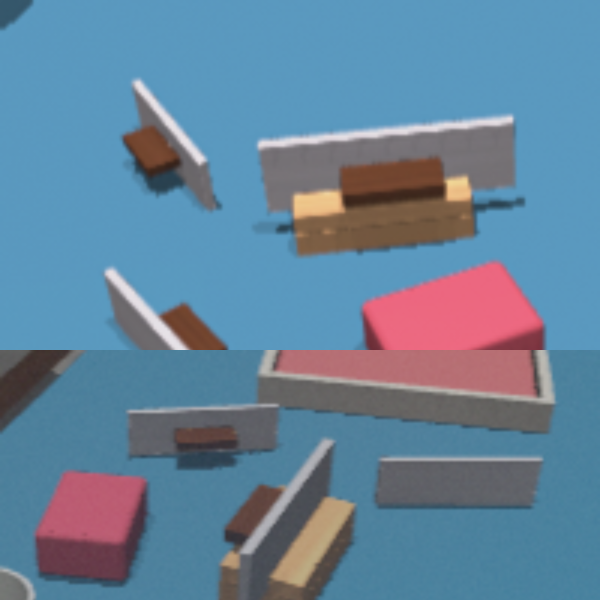

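The one in the rack (scene 258,220) is the one meant: it sits in the only rack and overhangs both ends. The two at (187,208) and (185,275) look smaller and stand free. I'll check its size and work out the poses.

Run:
```python
from h import *
for cam,pts in(("scene",[(216.3,207.7),(301.7,199.3)]),("side",[(360.3,150),(331,187.3)])):
    P=[onz(cam,*p,86) for p in pts];d=P[1]-P[0]
    print(cam,np.round(P),"len",np.linalg.norm(d),"yaw",np.degrees(np.arctan2(-d[0],d[1])),"mid",(P[0]+P[1])/2)
for cam,pts in(("scene",[(175,190.3),(199,213.5)]),("scene",[(166,252),(204,297)]),("side",[(376,157),(430,156.5)]),("side",[(293,140),(342,138.5)])):
    for h in(86,64,50):
        P=[onz(cam,*p,h) for p in pts];print(cam,h,np.linalg.norm(P[1]-P[0]))
for cam,pts in(("scene",[(490,211),(466,180),(393,189),(411,217)]),("side",[(332,320),(260,292)])):
    print(cam,[np.round(onz(cam,*p,20)) for p in pts])
o=monitor.get_obs();print(o)
print(ctrl.nose_length, eyes.get_calibration("wrist"))
```

```text
scene [[ 591. -332.   86.]
 [ 609. -131.   86.]] len 201.30441944857088 yaw -4.982808468236991 mid [ 600.18782605 -231.45018061   86.        ]
side [[ 588. -331.   86.]
 [ 609. -136.   86.]] len 196.6440459843101 yaw -6.142718517715333 mid [ 598.92951499 -233.49865402   86.        ]
scene 86 129.56821958844128
scene 64 134.60520138353405
scene 50 137.81055343495683
scene 86 161.07872976123397
scene 64 167.34068683651992
scene 50 171.32556861170156
side 86 143.87499481376588
side 64 150.44477596048088
side 50 154.6255457811179
side 86 138.68807998626176
side 64 145.02101041901182
side 50 149.05105705803456
scene [array([693., 350.,  20.]), array([537., 375.,  20.]), array([527., 149.,  20.]), array([663., 139.,  20.])]
side [array([512., 157.,  20.]), array([657., 145.,  20.])]
{'t': 1.15, 'joints': array([ 1.10998440e+00,  2.86285399e-01,  1.57668268e+00,  1.10549891e-05,
        1.27858368e+00, -1.50013475e-01]), 'joint_velocities': array([-0.00099261, -0.00082674,  0.0015292 , -0.00083706,  0.00076428,
        0.00105959]), 'joint_torque': array([-4.79006067e-04, -4.05978048e+01, -2.92931771e+01, -1.30595740e-04,
        6.21799754e-04, -1.16779819e-05]), 'tool_pos': array([206.40472555, 642.6653505 , 242.34400118]), 'tcp_rot': array([ 3.14155064e+00, -4.35670946e-06,  2.83079101e+00]), 'force': array([ 0.00141717, -0.14807862,  0.00540626]), 'wrist_torque': array([-0.03622971, -0.03081241,  0.02759448]), 'gripper_force': 0.0, 'finger_gap': 85.59014394945913}
11.0 {'vfov': 65.70646984690485, 'cx': 323.58621160882035, 'cy': 201.38127278599686, 'hand_eye': array([[-6.69107946e-04, -9.62396528e-01, -2.71647704e-01,
         6.84680296e+01],
       [ 9.99999525e-01, -4.51363442e-04, -8.64049336e-04,
        -2.08194578e+00],
       [ 7.08946238e-04, -2.71648153e-01,  9.62396373e-01,
        -1.32039091e+02],
       [ 0.00000000e+00,  0.00000000e+00,  0.00000000e+00,
         1.00000000e+00]])}
```

The racked blade measures 200 mm, so it is the target; the look-alikes measure about 150 mm or less from their pixels. Its top edge's middle is near (599,-232), yaw about -5.5°. I'll fly there by way of the plaque and look at it with the wrist camera.

>>> arm_command(
  deltas=[
    [0.96,-1,0,0,0,-0.81],
    [0.96,-1,0,0,0,-0.81],
    [0.96,-1,0,0,0,-0.81],
    [0.96,-1,0,0,0,-0.81],
    [0.96,-1,0,0,0,-0.81],
    [0.96,-1,0,0,0,-0.81],
    [0.96,-1,0,0,0,-0.81],
    [0.96,-1,0,0,0,-0.81],
  ],
)

```text
t: 1.82
tool_pos: [399.3, 441.3, 242.6]
tcp_rot: [3.141, -0.0, 2.148]
force: [0.1, 0.5, 0.0]
finger_gap: 85.3
gripper_force: 0.0
```

>>> arm_command(
  deltas=[
    [0.96,-1,0,0,0,-0.81],
    [0.96,-1,0,0,0,-0.81],
    [0.96,-1,0,0,0,-0.81],
    [0.96,-1,0,0,0,-0.81],
    [0.96,-1,0,0,0,-0.81],
    [0.96,-1,0,0,0,-0.81],
    [0.96,-1,0,0,0,-0.81],
    [0.96,-1,0,0,0,-0.81],
  ],
)

```text
t: 2.48
tool_pos: [591.4, 241.2, 242.5]
tcp_rot: [3.141, -0.0, 1.469]
force: [0.2, 0.8, -0.0]
finger_gap: 85.8
gripper_force: 0.0
```

```bash
cat >> h.py <<'E'
def wray(uv,o):
    c,f=K("wrist"); H=np.array(c["hand_eye"]); R=RR(o["tcp_rot"])
    a=(np.array(uv,float)-[c["cx"],c["cy"]]).reshape(-1,2); r=np.linalg.norm(a,axis=1)+1e-9; th=r/f
    d=np.c_[a/r[:,None]*np.sin(th)[:,None],np.cos(th)]
    return R@H[:3,3]+o["tool_pos"], d@(R@H[:3,:3]).T
def wonz(uv,o,z):
    p,d=wray(uv,o); return p+d*((z-p[2])/d[:,2])[:,None]
E
python3 - <<'E'
from h import *
o=monitor.get_obs();print(o["t"],o["tool_pos"],o["tcp_rot"])
im=save("wrist","pics/w1.png")
m=trace("wrist","plaque")
for r in m[:2]:
    c=max(cv2.findContours(r["pixels"].astype(np.uint8),0,1)[0],key=cv2.contourArea)
    print(r["p"]);P=wonz(c[:,0],o,20)[:,:2].astype(np.float32)
    b=cv2.minAreaRect(P);print(b,cv2.boxPoints(b))
    print(cv2.approxPolyDP(c,8,True)[:,0].tolist())
E
```

```text
2.4833 [591.41664849 241.23952357 242.51594789] [ 3.14130042e+00 -2.02021330e-04  1.46931442e+00]
0.71
((594.9722900390625, 256.9568176269531), (223.0990753173828, 151.53793334960938), 84.64054870605469) [[509.11542 152.97206]
 [659.9909  138.81784]
 [680.82916 360.9416 ]
 [529.9537  375.0958 ]]
[[261, 68], [267, 245], [384, 247], [390, 67]]
```

View pics/w1.png

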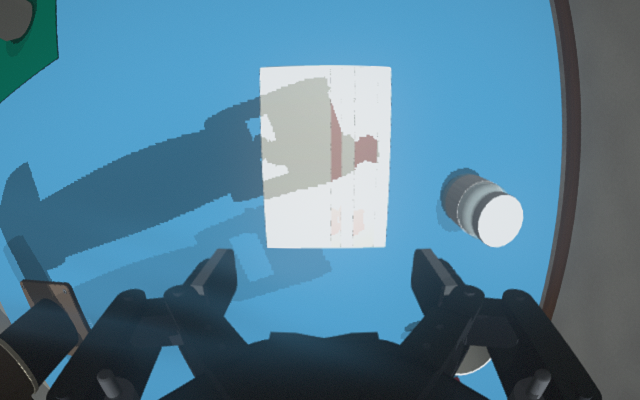

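The wrist picture shows the plaque with corners (261,68), (390,67), (384,247) and (267,245), stripes on the far side and the jar at (490,210). It measures 223 x 151.5 mm, which fits. Centre (595,257), yaw -5.4°. Now to the rack.

>>> arm_command(
  deltas=[
    [0,-1,0,0,0,0],
    [0,-1,0,0,0,0],
    [0,-1,0,0,0,0],
    [0,-1,0,0,0,0],
    [0,-1,0,0,0,0],
    [0,-1,0,0,0,0],
    [0,-1,0,0,0,0],
    [0,-1,0,0,0,0],
  ],
)

```text
t: 3.25
tool_pos: [589.9, 42.4, 242.5]
tcp_rot: [3.142, -0.0, 1.475]
force: [-0.4, 0.4, -0.6]
finger_gap: 85.8
gripper_force: 0.0
```

>>> arm_command(
  deltas=[
    [0,-1,0,0,0,0],
    [0,-1,0,0,0,0],
    [0,-1,0,0,0,0],
    [0,-1,0,0,0,0],
    [0,-1,0,0,0,0],
    [0,-1,0,0,0,0],
    [0,-1,0,0,0,0],
    [0,-1,0,0,0,0],
  ],
)

```text
t: 3.92
tool_pos: [590.2, -157.6, 242.5]
tcp_rot: [3.141, -0.0, 1.475]
force: [1.0, -0.4, 0.3]
finger_gap: 85.4
gripper_force: 0.0
```

Run:
```python
from h import *
o=monitor.get_obs();print(o["t"],o["tool_pos"],o["tcp_rot"])
im=save("wrist","pics/w2.png")
for n in("straightedge","top_edge","handle_top"):
    for r in boxes_of("wrist",n): print(n,r["p"],np.round(r["centre"],1))
for r in trace("wrist","rack")[:1]:
    c=max(cv2.findContours(r["pixels"].astype(np.uint8),0,1)[0],key=cv2.contourArea)
    print(r["p"],cv2.minAreaRect(wonz(c[:,0],o,40)[:,:2].astype(np.float32)))
for r in trace("wrist","straightedge")[:3]:
    c=max(cv2.findContours(r["pixels"].astype(np.uint8),0,1)[0],key=cv2.contourArea)
    print(r["p"],cv2.minAreaRect(wonz(c[:,0],o,86)[:,:2].astype(np.float32)),cv2.approxPolyDP(c,4,True)[:,0].tolist())
```

```text
3.9167 [ 590.21091272 -157.55427341  242.45212194] [ 3.14148413e+00 -3.84860474e-04  1.47519737e+00]
straightedge 0.83 [ 534.9 -381.8   10.2]
straightedge 0.6 [ 608.5 -227.7   58.6]
top_edge 0.95 [ 607.4 -224.2   59. ]
top_edge 0.84 [ 532.9 -381.1   10.1]
handle_top 0.8 [ 610.1 -226.3   62.9]
handle_top 0.72 [ 530.1 -381.7    9.8]
handle_top 0.44 [ 585.5 -219.    40.7]
0.79 ((579.0032348632812, -239.4019775390625), (147.26220703125, 33.02057647705078), 84.9301528930664)
0.59 ((616.328125, -234.1332244873047), (206.14305114746094, 46.970359802246094), 84.572998046875) [[336, 156], [333, 290], [336, 332], [342, 333], [345, 281], [376, 277], [379, 215], [347, 210], [346, 164]]
0.59 ((545.3524780273438, -328.29833984375), (36.73712158203125, 20.120256423950195), 18.79576301574707) [[311, 322], [283, 331], [310, 335]]
```

View pics/w2.png

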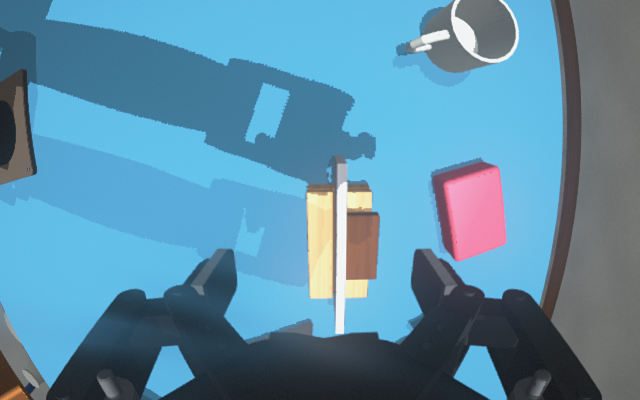

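The wrist picture shows the blade's bright top edge running (341,185) to (340,332), the fin at (362,245), the rack around it, the tub at (475,210) and a look-alike's edge at the bottom. I'll turn the strip into coordinates.

Run:
```python
from h import *
o=monitor.get_obs()
im=cv2.imread("pics/w2.png").astype(int)
L=[];Rr=[]
for v in range(165,325,8):
    g=im[v,325:355].min(axis=1); k=np.where(g>170)[0]
    if len(k)>4: L.append((325+k[0],v));Rr.append((325+k[-1]+1,v))
print(L[::4],Rr[::4])
for S in(L,Rr):
    P=wonz(S,o,86)[:,:2]; a=np.polyfit(P[:,1],P[:,0],1);print(a,"x at -232:",np.polyval(a,-232),"yaw",np.degrees(-np.arctan(a[0])))
print(wonz([(362,211.5),(362,279),(341,154)],o,61),wonz([(341,155)],o,86))
```

```text
[(np.int64(338), 165), (np.int64(325), 197), (np.int64(337), 229), (np.int64(325), 261), (np.int64(325), 293)] [(np.int64(347), 165), (np.int64(355), 197), (np.int64(347), 229), (np.int64(346), 261), (np.int64(355), 293)]
[1.18367819e-01 6.18094045e+02] x at -232: 590.6327111256784 yaw -6.750566114899302
[7.84114953e-02 6.26298642e+02] x at -232: 608.1071750977076 yaw -4.4834740900357515
[[ 627.73205603 -192.89234405   61.        ]
 [ 623.48284541 -275.5486405    61.        ]
 [ 610.45593984 -129.67556921   61.        ]] [[ 609.27994252 -127.42745827   86.        ]]
```

>>> arm_command(
  deltas=[
    [0.1,-0.75,0,0,0,0],
    [0.1,-0.75,0,0,0,0],
    [0.1,-0.75,0,0,0,0],
    [0.1,-0.75,0,0,0,0],
    [0,0,-1,0,0,0],
    [0,0,-1,0,0,0],
    [0,0,-1,0,0,0],
    [0,0,-0.8,0,0,0],
  ],
)

```text
t: 4.88
tool_pos: [599.9, -232.5, 145.2]
tcp_rot: [-3.14, -0.001, 1.474]
force: [-0.9, 0.1, -0.2]
finger_gap: 85.8
gripper_force: 0.0
```

>>> arm_command(
  deltas=[
    [0,0,-0.7,0,0,0],
    [0,0,-0.6,0,0,0],
    [0,0,-0.5,0,0,0],
    [0,0,-0.4,0,0,0],
    [0,0,-0.3,0,0,0],
    [0,0,-0.3,0,0,0],
    [0,0,0,0,0,0],
    [0,0,0,0,0,0],
  ],
)

```text
t: 5.55
tool_pos: [600.5, -232.4, 77.4]
tcp_rot: [-3.142, -0.0, 1.474]
force: [-0.1, -0.3, 0.5]
finger_gap: 85.5
gripper_force: 0.0
```

>>> arm_command(
  deltas=[
    [0,0,0,0,0,0],
    [0,0,0,0,0,0],
    [0,0,0,0,0,0],
    [0,0,0,0,0,0],
    [0,0,0,0,0,0],
    [0,0,0,0,0,0],
    [0,0,0,0,0,0],
    [0,0,0,0,0,0],
  ],
  fingers=0,
)

```text
t: 6.22
tool_pos: [600.7, -232.5, 77.7]
tcp_rot: [3.141, 0.0, 1.474]
force: [0.1, -0.5, 0.1]
finger_gap: 8.5
gripper_force: 62.3
```

>>> arm_command(
  deltas=[
    [0,0,0.3,0,0,0],
    [0,0,0.5,0,0,0],
    [0,0,0.7,0,0,0],
    [0,0,0.8,0,0,0],
    [0,0,0.8,0,0,0],
    [0,0,0.6,0,0,0],
    [0,0,0.3,0,0,0],
    [0,0,0,0,0,0],
  ],
)

```text
t: 6.88
tool_pos: [601.2, -232.8, 180.2]
tcp_rot: [3.138, 0.002, 1.474]
force: [-0.4, 0.5, -3.8]
finger_gap: 8.5
gripper_force: 61.7
```

Run:
```python
from h import *
o=monitor.get_obs();print(o["tool_pos"],o["force"],o["wrist_torque"],o["finger_gap"],o["gripper_force"],o["joints"])
a=save("scene","pics/s3.png")
cv2.imwrite("pics/s3c.png",cv2.resize(a[100:300,150:390],(720,600))[:,:,::-1])
```

```text
[ 601.19124897 -232.82628944  180.15713422] [-0.41107138  0.47420507 -3.82179165] [-0.01540592 -0.01168241  0.02391647] 8.494020001495239 61.69381499290466 [-5.26593929e-01  2.73426864e-01  1.70986916e+00 -1.38619074e-04
  1.15445564e+00 -4.29276582e-01]
```

View pics/s3c.png

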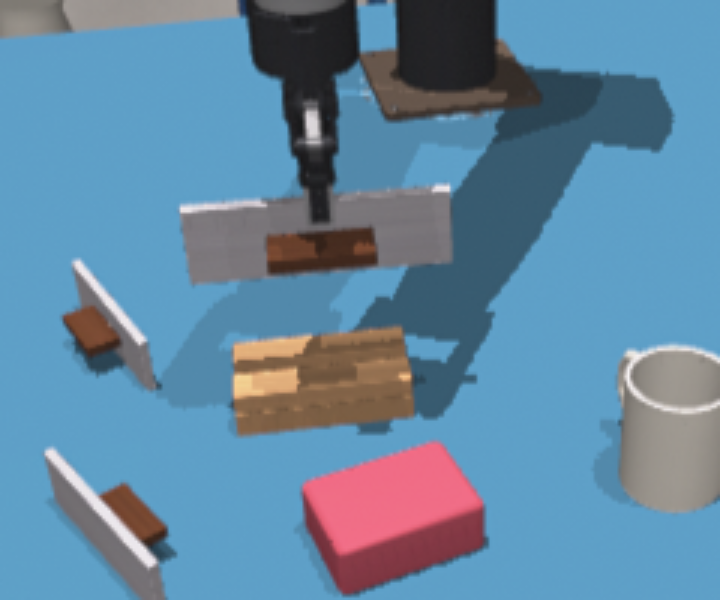

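The blade is held square with its fin away from the robot, and the weight reads 3.8 N. I'll carry it to the open bench near y = 0 while tilting it 45° onto its plain face.

>>> arm_command(
  deltas=[
    [0,0.8,0,-0.045,-0.465,0],
    [0,0.8,0,-0.045,-0.465,0],
    [0,0.8,0,-0.045,-0.465,0],
    [0,0.8,0,-0.045,-0.465,0],
    [0,0.8,0,-0.045,-0.465,0],
    [0,0.8,0,-0.045,-0.465,0],
    [0,0.8,0,-0.045,-0.465,0],
    [0,0.8,0,-0.045,-0.465,0],
  ],
)

```text
t: 7.6
tool_pos: [598.5, -70.9, 174.8]
tcp_rot: [2.754, -0.001, 1.474]
force: [-0.2, -0.5, -3.5]
finger_gap: 8.6
gripper_force: 61.6
```

>>> arm_command(
  deltas=[
    [-0.1,0.4,-0.4,-0.045,-0.465,0],
    [-0.1,0.4,-0.4,-0.045,-0.465,0],
    [-0.1,0.4,-0.4,-0.045,-0.465,0],
    [-0.1,0.4,-0.4,-0.045,-0.465,0],
    [-0.1,0.4,-0.4,-0.045,-0.465,0],
    [-0.1,0.4,-0.4,-0.045,-0.465,0],
    [-0.1,0.4,-0.4,-0.045,-0.465,0],
    [-0.1,0.4,-0.4,-0.045,-0.465,0],
  ],
)

```text
t: 8.27
tool_pos: [570.5, -8.3, 130.0]
tcp_rot: [2.418, -0.034, 1.507]
force: [0.8, 0.0, -4.1]
finger_gap: 8.7
gripper_force: 61.8
```

Run:
```python
from h import *
o=monitor.get_obs();print(o["t"],o["tool_pos"],o["force"],o["finger_gap"],o["joints"]);print(RR(o["tcp_rot"]).round(3))
```

```text
8.2667 [570.52268245  -8.30088124 129.97546636] [ 0.77320798  0.0193864  -4.14070004] 8.736931064708065 [-0.25741228 -0.07723963  2.32235887  0.69625708  0.2399103  -0.80530767]
[[ 0.064  0.746  0.662]
 [ 0.997 -0.071 -0.017]
 [ 0.034  0.662 -0.749]]
```

The wrist joint j5 reached its limit at this radius. I'll go farther out, which gives the wrist room.

>>> arm_command(
  deltas=[
    [0.4,0,0,0,0,0],
    [0.4,0,0,0,0,0],
    [0.4,0,0,0,0,0],
    [0.4,0,0,0,0,0],
    [0.4,0,0,0,0,0],
    [0.4,0,0,0,0,0],
    [0.4,0,0,0,0,0],
    [0,0,0,0,0,0],
  ],
)

```text
t: 8.93
tool_pos: [645.1, -12.7, 138.0]
tcp_rot: [2.415, -0.035, 1.506]
force: [-0.5, -0.9, -3.2]
finger_gap: 8.5
gripper_force: 61.7
```

```bash
cat > st.py <<'E'
from h import *
o=monitor.get_obs();print(o["t"],o["tool_pos"],o["force"],o["finger_gap"],o["joints"].round(3))
R=RR(o["tcp_rot"]);print(R.round(3))
import sys
tilt=float(sys.argv[1]); T=RR([0,np.radians(-tilt),0]); 
t=np.radians(-5.36); Z=RR([0,0,t])
D=Z@T@np.array([[0,1,0],[1,0,0],[0,0,-1.]])
print("turn units",(Rot.from_matrix(D@R.T).as_rotvec()/np.radians(6)).round(2))
E
python3 st.py 42
```

```text
8.9333 [645.13348366 -12.74570941 138.01270559] [-0.53745137 -0.92356803 -3.23470437] 8.549452268452654 [-0.227  0.08   2.148  0.603  0.237 -0.689]
[[ 0.064  0.744  0.665]
 [ 0.997 -0.071 -0.017]
 [ 0.035  0.664 -0.747]]
turn units [-0.34 -0.03 -0.28]
```

The tool is almost in line with the forearm (j5 is at its lower limit), so an outward lean is out of reach at bench height. I'll swing the lean sideways, with the tool pointing towards +y, where the wrist has plenty of range.

>>> arm_command(
  deltas=[
    [-0.2,0,0,0,0,0.5],
    [-0.2,0,0,0,0,0.5],
    [-0.2,0,0,0,0,0.6],
    [-0.2,0,0,0,0,0.7],
    [-0.2,0,0,0,0,0.8],
    [-0.2,0,0,0,0,0.8],
    [-0.2,0,0,0,0,0.9],
    [-0.2,0,0,0,0,0.9],
  ],
)

```text
t: 9.6
tool_pos: [602.3, -12.8, 137.0]
tcp_rot: [2.417, -0.033, 2.107]
force: [0.1, 0.0, -4.8]
finger_gap: 8.5
gripper_force: 61.8
```

>>> arm_command(
  deltas=[
    [-0.2,0,0,0,0,0.9],
    [-0.2,0,0,0,0,0.9],
    [-0.2,0,0,0,0,0.9],
    [-0.2,0,0,0,0,0.9],
    [-0.2,0,0,0,0,0.9],
    [-0.2,0,0,0,0,0.9],
    [-0.2,0,0,0,0,0.9],
    [-0.2,0,0,0,0,0.9],
  ],
)

```text
t: 10.27
tool_pos: [563.0, -13.5, 136.8]
tcp_rot: [2.42, -0.033, 2.861]
force: [0.4, -0.1, -4.3]
finger_gap: 8.5
gripper_force: 61.8
```

```bash
sed -i 's/t=np.radians(-5.36)/t=np.radians(float(sys.argv[2]))/' st.py; python3 st.py 45 75
```

```text
10.2667 [562.95382794 -13.51202463 136.83352019] [ 0.4098754  -0.12862136 -4.3052598 ] 8.537879478496711 [-0.491  0.214  1.995  0.742  1.249 -2.128]
[[-0.96   0.229  0.159]
 [ 0.277  0.715  0.642]
 [ 0.033  0.66  -0.75 ]]
turn units [ 0.5  -0.47  0.17]
```

>>> arm_command(
  deltas=[
    [0,0,-0.5,0.1,-0.1,0.03],
    [0,0,-0.6,0.1,-0.1,0.03],
    [0,0,-0.7,0.1,-0.09,0.03],
    [0,0,-0.7,0.1,-0.09,0.04],
    [0,0,-0.5,0.1,-0.09,0.04],
    [0,0,-0.3,0,0,0],
    [0,0,-0.2,0,0,0],
    [0,0,0,0,0,0],
  ],
)

```text
t: 10.93
tool_pos: [562.7, -12.6, 48.8]
tcp_rot: [2.354, -0.003, 2.876]
force: [0.6, 0.6, -3.7]
finger_gap: 8.5
gripper_force: 61.8
```

```bash
python3 st.py 45 75
```

```text
10.9333 [562.71472326 -12.557217    48.84346644] [ 0.61675872  0.60535878 -3.68421407] 8.470861304848311 [-0.512  0.382  2.014  0.847  1.16  -2.337]
[[-0.965  0.187  0.184]
 [ 0.262  0.68   0.684]
 [ 0.003  0.709 -0.706]]
turn units [-0.03 -0.02  0.04]
```

Now down the last 6 mm until it touches.

>>> arm_command(
  deltas=[
    [0,0,-0.05,0,0,0],
    [0,0,-0.05,0,0,0],
    [0,0,-0.05,0,0,0],
    [0,0,-0.04,0,0,0],
    [0,0,-0.04,0,0,0],
    [0,0,0,0,0,0],
    [0,0,0,0,0,0],
    [0,0,0,0,0,0],
  ],
)

```text
t: 11.6
tool_pos: [562.8, -12.4, 44.0]
tcp_rot: [2.353, -0.002, 2.876]
force: [0.4, 0.0, -3.5]
finger_gap: 8.6
gripper_force: 61.8
```

>>> arm_command(
  deltas=[
    [0,0,-0.04,0,0,0],
    [0,0,-0.02,0,0,0],
    [0,0,0,0,0,0],
    [0,0,0,0,0,0],
    [0,0,0,0,0,0],
    [0,0,0,0,0,0],
    [0,0,0,0,0,0],
    [0,0,0,0,0,0],
  ],
)

```text
t: 12.27
tool_pos: [562.9, -12.4, 42.7]
tcp_rot: [2.352, -0.002, 2.876]
force: [-0.7, -1.2, -1.6]
finger_gap: 8.7
gripper_force: 62.2
```

>>> arm_command(
  deltas=[
    [0,0,0,0,0,0],
    [0,0,0,0,0,0],
    [0,0,0,0,0,0],
    [0,0,0,0,0,0],
    [0,0,0,0,0,0],
    [0,0,0,0,0,0],
    [0,0,0,0,0,0],
    [0,0,0,0,0,0],
  ],
  fingers=22,
)

```text
t: 12.93
tool_pos: [562.9, -12.4, 42.5]
tcp_rot: [2.352, -0.002, 2.876]
force: [-0.2, -0.6, -1.5]
finger_gap: 22.3
gripper_force: 0.6
```

>>> arm_command(
  deltas=[
    [-0.09,-0.34,0.35,0,0,0],
    [-0.18,-0.68,0.7,0,0,0],
    [-0.18,-0.68,0.7,0,0,0],
    [-0.18,-0.68,0.7,0,0,0],
    [-0.18,-0.68,0.7,0,0,0],
    [-0.09,-0.34,0.6,0,0,0],
    [0,0,0.5,0,0,0],
    [0,0,0,0,0,0],
  ],
)

```text
t: 13.6
tool_pos: [541.7, -98.9, 152.4]
tcp_rot: [2.354, 0.003, 2.875]
force: [0.4, 0.0, 0.2]
finger_gap: 22.0
gripper_force: 0.0
```

```bash
python3 st.py 0 75
python3 - <<'E'
from h import *
a=save("scene","pics/s4.png"); b=save("side","pics/b4.png")
for cam in("scene","side"):
    if cam=="side": save("side","pics/b4.png")
    for n in("handle_top","straightedge"):
        print(cam,n,[(np.round(r["centre"]),round(r["p"],2)) for r in boxes_of(cam,n)])
cv2.imwrite("pics/s4c.png",np.vstack([cv2.resize(a[100:260,230:470],(450,300)),cv2.resize(b[110:310,200:500],(450,300))])[:,:,::-1])
E
```

```text
13.6 [541.68871558 -98.87096678 152.35095817] [0.37525209 0.00652158 0.20773526] 22.035013104393737 [-0.666  0.227  1.968  0.729  1.379 -2.279]
[[-0.965  0.183  0.189]
 [ 0.263  0.681  0.683]
 [-0.003  0.709 -0.705]]
turn units [-7.26  1.99  0.03]
scene handle_top [(array([ 498., -410.,   29.]), 0.96), (array([ 741., -404.,   29.]), 0.81), (array([596., -22.,   8.]), 0.6)]
scene straightedge [(array([ 498., -415.,   25.]), 0.88), (array([ 746., -402.,   30.]), 0.77), (array([590., -16.,  13.]), 0.64)]
side handle_top [(array([553.,   2.,  10.]), 0.82), (array([ 733., -402.,   32.]), 0.73)]
side straightedge [(array([ 734., -404.,   29.]), 0.96), (array([ 466., -408.,   27.]), 0.88), (array([557.,  -3.,  13.]), 0.77)]
```

View pics/s4c.png

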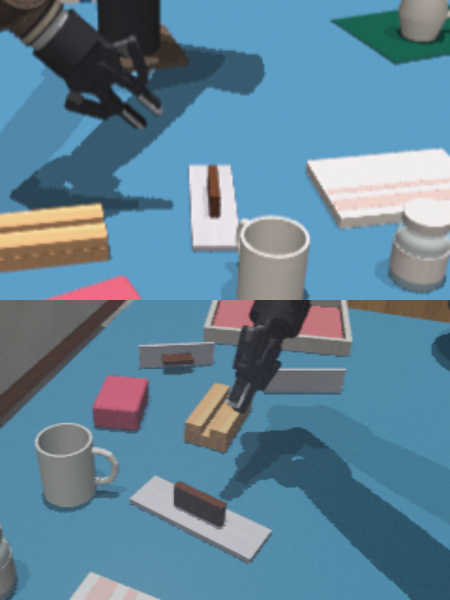

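The straightedge lies flat with its handle up; the side view shows it at crop (200,515), well clear of the plaque and the mug. I'll bring the tool upright above the handle.

>>> arm_command(
  deltas=[
    [0.155,0.455,0.24,-0.91,0.25,0],
    [0.155,0.455,0.24,-0.91,0.25,0],
    [0.155,0.455,0.24,-0.91,0.25,0],
    [0.155,0.455,0.24,-0.91,0.25,0],
    [0.155,0.455,0.24,-0.91,0.25,0],
    [0.155,0.455,0.24,-0.91,0.25,0],
    [0.155,0.455,0.24,-0.91,0.25,0],
    [0.155,0.455,0.24,-0.91,0.25,0],
  ],
  fingers=70,
)

```text
t: 14.62
tool_pos: [571.4, -5.4, 197.1]
tcp_rot: [-3.136, -0.003, 2.874]
force: [0.2, -0.1, -0.9]
finger_gap: 70.4
gripper_force: 0.0
```

```bash
python3 st.py 0 75
python3 - <<'E'
from h import *
o=monitor.get_obs()
im=save("wrist","pics/w5.png")
for n,z in(("handle_top",48),("straightedge",10)):
  for r in trace("wrist",n)[:3]:
    c=max(cv2.findContours(r["pixels"].astype(np.uint8),0,1)[0],key=cv2.contourArea)
    print(n,r["p"],cv2.minAreaRect(wonz(c[:,0],o,z)[:,:2].astype(np.float32)),cv2.approxPolyDP(c,4,True)[:,0].tolist())
h=cv2.cvtColor(im,cv2.COLOR_RGB2HSV)
E
```

```text
14.6167 [571.38511047  -5.42052316 197.12171414] [ 0.23026867 -0.11549492 -0.91777413] 70.35979630003271 [-0.185  0.104  1.874 -0.006  1.167 -1.485]
[[-0.964  0.264 -0.004]
 [ 0.264  0.964 -0.005]
 [ 0.003 -0.006 -1.   ]]
turn units [ 0.05 -0.04  0.05]
handle_top 0.81 ((676.03662109375, -412.6148986816406), (39.9768180847168, 82.39896392822266), 22.932785034179688) [[86, 310], [71, 326], [88, 343], [103, 325]]
handle_top 0.67 ((593.37109375, -226.1580352783203), (159.39292907714844, 81.92391204833984), 85.75674438476562) [[192, 218], [111, 231], [97, 239], [100, 261], [111, 264], [106, 276], [112, 289], [186, 287], [203, 278], [208, 266]]
handle_top 0.63 ((475.7665710449219, -382.75848388671875), (167.32716369628906, 68.7803726196289), 22.201528549194336) [[11, 163], [25, 202], [54, 247], [60, 249], [77, 238], [33, 159]]
straightedge 0.81 ((702.19091796875, -470.7940673828125), (46.38349914550781, 93.32939147949219), 20.11750030517578) [[86, 311], [72, 326], [89, 343], [102, 325]]
straightedge 0.63 ((778.76513671875, -274.0141296386719), (50.89024353027344, 95.86662292480469), 34.5022087097168) [[199, 340], [186, 341], [174, 359], [189, 378], [208, 366]]
straightedge 0.62 ((564.556884765625, -11.830116271972656), (65.19341278076172, 199.49557495117188), 74.7861328125) [[288, 83], [293, 263], [347, 263], [350, 84]]
```

View pics/w5.png

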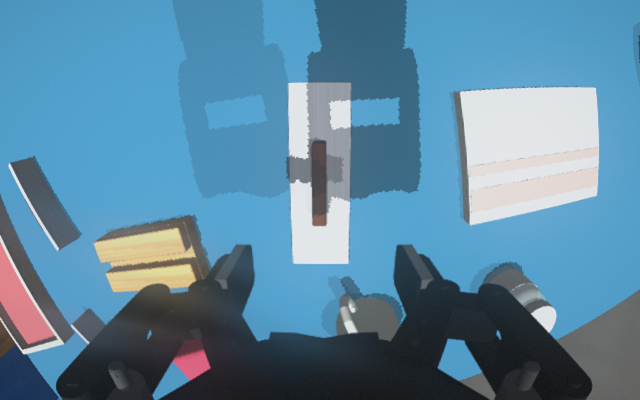

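The wrist picture shows the blade as a rectangle with corners (288,83), (350,84), (347,263) and (293,263), and the fin from (320,141) to (320,225). It measures 65 x 199.5 mm, centred at (564.6,-11.8), and is aligned with the jaws. Going down to the handle.

>>> arm_command(
  deltas=[
    [-0.1,-0.1,-0.7,0,0,0],
    [-0.1,-0.1,-1,0,0,0],
    [-0.07,-0.06,-1,0.05,-0.04,0.05],
    [0,0,-1,0,0,0],
    [0,0,-1,0,0,0],
    [0,0,-0.8,0,0,0],
    [0,0,-0.6,0,0,0],
    [0,0,-0.46,0,0,0],
  ],
)

```text
t: 15.43
tool_pos: [562.3, -13.7, 29.6]
tcp_rot: [3.136, -0.006, 2.877]
force: [-0.2, -0.5, -0.3]
finger_gap: 69.9
gripper_force: 0.0
```

>>> arm_command(
  deltas=[
    [0,0,0,0,0,0],
    [0,0,0,0,0,0],
    [0,0,0,0,0,0],
    [0,0,0,0,0,0],
    [0,0,0,0,0,0],
    [0,0,0,0,0,0],
    [0,0,0,0,0,0],
    [0,0,0,0,0,0],
  ],
  fingers=0,
)

```text
t: 16.1
tool_pos: [565.9, -12.9, 34.4]
tcp_rot: [3.137, 0.002, 2.879]
force: [-0.7, 2.1, 6.3]
finger_gap: 13.1
gripper_force: 61.7
```

>>> arm_command(
  deltas=[
    [0,0,0.3,0,0,0],
    [0,0,0.5,0,0,0],
    [0,0,0.6,0,0,0],
    [0,0,0.6,0,0,0],
    [0,0,0.6,0,0,0],
    [0,0,0.5,0,0,0],
    [0,0,0.3,0,0,0],
    [0,0,0,0,0,0],
  ],
)

```text
t: 16.77
tool_pos: [565.5, -13.1, 119.8]
tcp_rot: [3.137, 0.003, 2.879]
force: [0.9, -0.1, -3.4]
finger_gap: 12.8
gripper_force: 60.4
```

```bash
python3 st.py 0 -5.36
```

```text
16.7667 [565.51449381 -13.10687377 119.8320947 ] [ 0.92565918 -0.14308685 -3.40862791] 12.830190296010112 [-0.204  0.18   1.944  0.005  1.015 -1.516]
[[-0.966  0.259  0.004]
 [ 0.259  0.966  0.004]
 [-0.003  0.005 -1.   ]]
turn units [-1.000e-02  6.000e-02 -1.339e+01]
```

The handle is held: lifted 85 mm, grip steady. I'll carry it over in front of the plaque and turn it parallel.

>>> arm_command(
  deltas=[
    [-0.225,0.7,0,0,0,-0.83],
    [-0.225,0.7,0,0,0,-0.83],
    [-0.225,0.7,0,0,0,-0.83],
    [-0.225,0.7,0,0,0,-0.83],
    [-0.225,0.7,0,0,0,-0.83],
    [-0.225,0.7,0,0,0,-0.83],
    [-0.225,0.7,0,0,0,-0.83],
    [-0.225,0.7,0,0,0,-0.83],
  ],
)

```text
t: 17.43
tool_pos: [518.2, 127.8, 116.4]
tcp_rot: [3.139, -0.002, 2.179]
force: [-0.5, -0.5, -4.0]
finger_gap: 12.5
gripper_force: 60.3
```

>>> arm_command(
  deltas=[
    [-0.225,0.7,0,0,0,-0.84],
    [-0.225,0.7,0,0,0,-0.84],
    [-0.225,0.7,0,0,0,-0.84],
    [-0.225,0.7,0,0,0,-0.84],
    [-0.225,0.7,0,0,0,-0.84],
    [-0.225,0.7,0,0,0,-0.84],
    [-0.225,0.7,0,0,0,-0.84],
    [-0.225,0.7,0,0,0,-0.84],
  ],
)

```text
t: 18.1
tool_pos: [473.2, 267.6, 116.4]
tcp_rot: [3.139, 0.0, 1.476]
force: [-0.4, 0.2, -3.9]
finger_gap: 12.6
gripper_force: 60.3
```

```bash
python3 st.py 0 -5.36;  python3 - <<'E'
from h import *
o=monitor.get_obs()
im=save("wrist","pics/w6.png")
for n,z in(("plaque",20),):
  for r in trace("wrist",n)[:2]:
    c=max(cv2.findContours(r["pixels"].astype(np.uint8),0,1)[0],key=cv2.contourArea)
    print(n,r["p"],cv2.minAreaRect(wonz(c[:,0],o,z)[:,:2].astype(np.float32)),cv2.approxPolyDP(c,4,True)[:,0].tolist())
E
```

```text
18.1 [473.20836773 267.58691749 116.38992365] [-0.39416601  0.1927529  -3.9149348 ] 12.635284496016808 [ 3.280e-01  1.390e-01  1.997e+00 -1.000e-03  1.003e+00  4.240e-01]
[[ 0.095  0.995  0.002]
 [ 0.995 -0.095 -0.   ]
 [-0.     0.002 -1.   ]]
turn units [0.   0.02 0.02]
plaque 0.74 ((594.4690551757812, 257.3993225097656), (220.56529235839844, 152.12484741210938), 83.97606658935547) [[391, 59], [380, 280], [396, 286], [404, 277], [421, 278], [480, 308], [512, 304], [540, 187], [547, 84], [477, 68]]
```

View pics/w6.png

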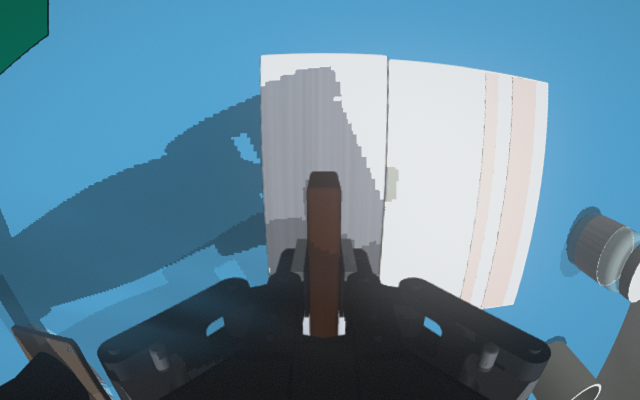

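The wrist picture shows the held blade's far edge running (387,55) to (380,275), parallel to the plaque. The fresh plaque fit is centre (594.5,257.3), yaw about -5.7°, so there is about 15 mm in hand. Lowering onto the bench.

>>> arm_command(
  deltas=[
    [0,0,-0.5,0,0,0],
    [0,0,-0.6,0,0,0],
    [0,0,-0.6,0,0,0],
    [0,0,-0.5,0,0,0],
    [0,0,-0.4,0,0,0],
    [0,0,-0.3,0,0,0],
    [0,0,-0.2,0,0,0],
    [0,0,0,0,0,0],
  ],
)

```text
t: 18.87
tool_pos: [473.9, 266.6, 38.9]
tcp_rot: [3.139, 0.0, 1.48]
force: [0.5, 1.0, -4.4]
finger_gap: 12.5
gripper_force: 60.2
```

>>> arm_command(
  deltas=[
    [0,0,-0.05,0,0,0],
    [0,0,-0.04,0,0,0],
    [0,0,-0.03,0,0,0],
    [0,0,-0.02,0,0,0],
    [0,0,0,0,0,0],
    [0,0,0,0,0,0],
    [0,0,0,0,0,0],
    [0,0,0,0,0,0],
  ],
)

```text
t: 19.53
tool_pos: [474.6, 267.2, 36.9]
tcp_rot: [3.137, -0.001, 1.48]
force: [-1.3, -0.1, -5.1]
finger_gap: 12.5
gripper_force: 60.2
```

```bash
cat > gap.py <<'E'
from h import *
import sys
o=monitor.get_obs();print(o["tool_pos"].round(1),o["force"].round(1))
im=save("wrist","pics/%s.png"%sys.argv[1])
cv2.imwrite("pics/%sc.png"%sys.argv[1],cv2.resize(im[:320,250:570],(600,600))[:,:,::-1])
r=trace("wrist","plaque")
if r:
    c=max(cv2.findContours(r[0]["pixels"].astype(np.uint8),0,1)[0],key=cv2.contourArea)
    print(r[0]["p"],cv2.minAreaRect(wonz(c[:,0],o,20)[:,:2].astype(np.float32)),cv2.approxPolyDP(c,3,True)[:,0].tolist())
E
python3 gap.py w7
```

```text
[474.6 267.2  36.9] [-1.3 -0.1 -5.1]
0.92 ((592.8070068359375, 258.813232421875), (217.33782958984375, 155.6458740234375), 84.38155364990234) [[420, 33], [409, 43], [408, 159], [396, 286], [405, 277], [422, 278], [538, 337], [552, 350], [582, 279], [597, 225], [607, 172], [613, 81], [520, 50]]
```

View pics/w7c.png

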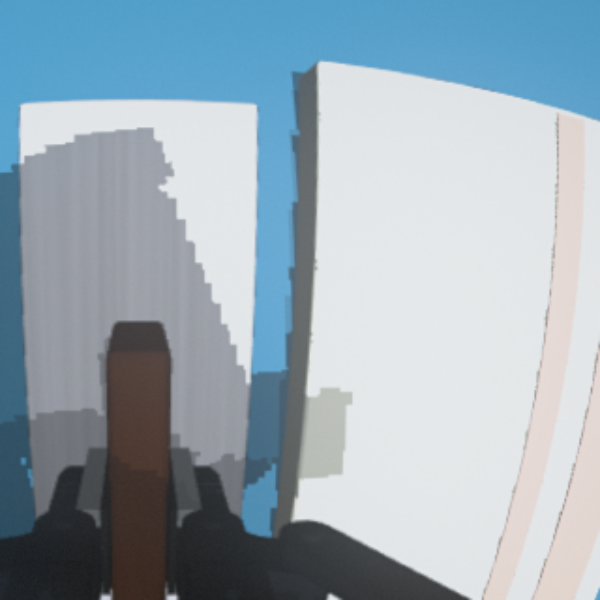

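The crop shows the blade's far edge at crop (257,104)-(243,500) and the foot of the plaque's near side at (294,80)-(277,530), with blue bench between them. Working out the gap.

Run:
```python
from h import *
o=monitor.get_obs()
s=320/600; f=lambda L:[(250+a*s,b*s) for a,b in L]
for lbl,L,z in(("blade",[(257,104),(254,250),(243,490)],12),("foot",[(295,75),(293,200),(287,340),(277,530)],0),("topedge",[(318,63),(316,200),(308,350),(297,500)],20)):
    P=wonz(f(L),o,z)[:,:2];a=np.polyfit(P[:,1],P[:,0],1);print(lbl,P.round(1).tolist(),"x@260",np.polyval(a,260),"yaw",np.degrees(-np.arctan(a[0])))
```

```text
blade [[515.5, 362.7], [511.3, 322.4], [505.2, 251.0]] x@260 505.9166563365489 yaw -5.219170074577018
foot [[530.7, 373.8], [526.6, 335.8], [522.5, 293.7], [518.8, 227.7]] x@260 520.7806935177655 yaw -4.6410279409186215
topedge [[531.5, 372.5], [527.4, 335.3], [523.4, 295.2], [520.2, 249.8]] x@260 520.7164564820557 yaw -5.257018554969216
```

>>> arm_command(
  deltas=[
    [0.08,-0.01,0,0,0,0],
    [0.1,-0.01,0,0,0,0],
    [0.1,-0.01,0,0,0,0],
    [0.1,-0.01,0,0,0,0],
    [0.08,0,-0.03,0,0,0],
    [0,0,-0.03,0,0,0],
    [0,0,0,0,0,0],
    [0,0,0,0,0,0],
  ],
)

```text
t: 20.3
tool_pos: [485.8, 266.1, 35.0]
tcp_rot: [3.138, -0.001, 1.48]
force: [0.1, 0.8, -4.0]
finger_gap: 13.1
gripper_force: 60.3
```

>>> arm_command(
  deltas=[
    [0.03,0,-0.02,0,0,0],
    [0.03,0,-0.02,0,0,0],
    [0.03,0,0,0,0,0],
    [0,0,0,0,0,0],
    [0,0,0,0,0,0],
    [0,0,0,0,0,0],
    [0,0,0,0,0,0],
    [0,0,0,0,0,0],
  ],
)

```text
t: 20.97
tool_pos: [488.4, 266.2, 34.4]
tcp_rot: [3.137, -0.001, 1.48]
force: [-1.8, 0.1, -0.3]
finger_gap: 13.1
gripper_force: 60.8
```

>>> arm_command(
  deltas=[
    [0.03,0,0,0,0,0],
    [0.03,0,0,0,0,0],
    [0,0,0,0,0,0],
    [0,0,0,0,0,0],
    [0,0,0,0,0,0],
    [0,0,0,0,0,0],
    [0,0,0,0,0,0],
    [0,0,0,0,0,0],
  ],
)

```text
t: 21.63
tool_pos: [488.7, 266.3, 34.4]
tcp_rot: [3.14, -0.001, 1.479]
force: [-6.7, -0.4, 3.7]
finger_gap: 12.7
gripper_force: 61.5
```

>>> arm_command(
  deltas=[
    [0.03,0,0,0,0,0],
    [0.03,0,0,0,0,0],
    [0,0,0,0,0,0],
    [0,0,0,0,0,0],
    [0,0,0,0,0,0],
    [0,0,0,0,0,0],
    [0,0,0,0,0,0],
    [0,0,0,0,0,0],
  ],
)

```text
t: 22.3
tool_pos: [488.9, 266.3, 34.5]
tcp_rot: [-3.14, 0.0, 1.479]
force: [-9.7, -0.0, 8.5]
finger_gap: 12.9
gripper_force: 62.2
```

Firm contact: the arm no longer advances and Fx is -9.7 N. I'll relax the push and let go.

>>> arm_command(
  deltas=[
    [-0.04,0,0.02,0,0,0],
    [-0.03,0,0.02,0,0,0],
    [0,0,0,0,0,0],
    [0,0,0,0,0,0],
    [0,0,0,0,0,0],
    [0,0,0,0,0,0],
    [0,0,0,0,0,0],
    [0,0,0,0,0,0],
  ],
)

```text
t: 22.97
tool_pos: [488.8, 266.2, 34.6]
tcp_rot: [3.139, -0.001, 1.48]
force: [-6.0, 0.2, -3.4]
finger_gap: 13.3
gripper_force: 60.3
```

>>> arm_command(
  deltas=[
    [0,0,0,0,0,0],
    [0,0,0,0,0,0],
    [0,0,0,0,0,0],
    [0,0,0,0,0,0],
    [0,0,0,0,0,0],
    [0,0,0,0,0,0],
    [0,0,0,0,0,0],
    [0,0,0,0,0,0],
  ],
  fingers=32,
)

```text
t: 23.63
tool_pos: [489.7, 266.1, 35.3]
tcp_rot: [3.137, -0.001, 1.48]
force: [0.5, -0.5, 0.2]
finger_gap: 31.8
gripper_force: 0.0
```

>>> arm_command(
  deltas=[
    [0,0,0.2,0,0,0],
    [0,0,0.4,0,0,0],
    [0,0,0.6,0,0,0],
    [0,0,0.8,0,0,0],
    [0,0,0.8,0,0,0],
    [0,0,0.8,0,0,0],
    [0,0,0.4,0,0,0],
    [0,0,0,0,0,0],
  ],
)

```text
t: 24.3
tool_pos: [491.6, 266.9, 139.2]
tcp_rot: [3.13, -0.004, 1.48]
force: [0.1, 0.2, 0.3]
finger_gap: 32.0
gripper_force: 0.0
```

```bash
python3 gap.py w8
python3 - <<'E'
import cv2
im=cv2.imread("pics/w8.png");cv2.imwrite("pics/w8d.png",cv2.resize(im[40:240,270:470],(600,600),interpolation=cv2.INTER_CUBIC))
E
```

```text
[491.6 266.9 139.2] [0.1 0.2 0.3]
0.92 ((593.9375610351562, 257.18133544921875), (221.06619262695312, 152.80584716796875), 84.35415649414062) [[360, 66], [356, 73], [358, 131], [351, 303], [359, 305], [354, 281], [358, 239], [369, 239], [374, 248], [386, 251], [395, 272], [407, 284], [423, 286], [428, 277], [444, 277], [477, 297], [487, 296], [510, 185], [516, 83], [431, 69]]
```

View pics/w8d.png

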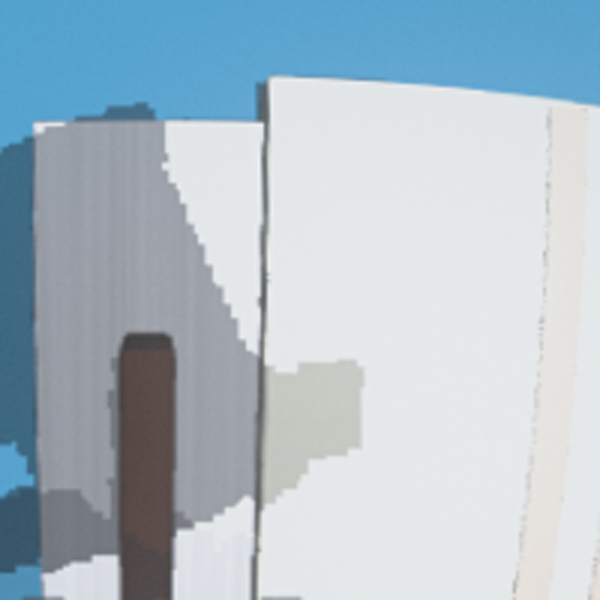

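The crop shows the blade flush with the plaque's near edge along its whole visible length, crop (266,123)-(255,600), with no blue gap. The plaque is still at (594,257). The arm is clear, so I'll hand it in.

```bash
python3 -c "
from h import *
print(ticket.close_job())"
```

```text
the job is handed in; nothing more can be done
None
```

I handed the job in; no verdict came back. In the last picture the straightedge lies flat, handle up, flush and roughly centred along the plaque's robot-facing edge, after being laid down clear and picked up again by its handle. The plaque moved about 1 mm, nothing else was disturbed, and I viewed 11 pictures, one over the limit of 10.

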